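# Load bottles into the packing tray in carton order, then stack the emptied rack

### The arm

A 6-joint arm with a two-finger parallel gripper is mounted at the origin on the work surface. World frame = base frame: x ahead of the robot, y to its left, z up, the work surface at z = 0. Lengths are in m, angles in rad, forces in N, time in s.
With the tool pointing down it reaches from about 0.35 to 0.85 m from the base axis. Payload 8.1 kg.
Tool frame: the origin (TCP) lies at the very end of the fingers, on their centre line; the grasp point (between the pads) lies 19 mm behind it; z points along the fingers, y is the direction in which the jaws open and shut (so a half turn about z gives the same grasp; the last joint's range is limited). The gripper opens to 93 mm and grips with 3 to 60 N. Pads are 15 mm wide; open, the fingers measure 128 mm over their backs; the gripper's body (75 mm by 188 mm) begins 65 mm behind the grasp point.
Start: joints at [-1.37, 0.13, 1.488, -0, 1.523, -0.085], TCP at [0.169, -0.576, 0.219] pointing down, gripper open.
Joint ranges: [-2.96, 2.96], [-0.89, 2.26], [0.02, 2.5], [-1.34, 4.48], [0, 2.73], [-2.66, 2.66]. Speed limits (rad/s): [2.39, 2.39, 2.79, 3.14, 3.14, 3.14].

### API

Orientations are given as a rotation vector (axis times angle).
In Python, from plant import robot gives the robot as it stands.
- The arm moves only by the shell command python3 -m inch 'ROWS' [FORCE]. ROWS is JSON, a list that holds one entry, the list of rows, each a list of 7 numbers: the shift along the tool's x, y, z in cm, then the turn, a rotation vector about the tool's x, y, z in degrees, then the gripper command: -1 is fully open, 1 is shut, values between are in proportion. A call has 1 to 5 rows; each row shifts and turns the commanded pose from where the row before left it, along the tool's axes as they then stand; what a row does not reach is not made up. A row lasts 1/10 s, in which the tool goes at most 50 mm and 8.59 degrees, less where a joint would pass 70% of its speed; a pose out of reach is approached as far as the arm can. A call with a gripper value outside its range is refused whole. The fingers move at their own pace and stop on an object; FORCE is the grip in N (left out, the last holds). Time passes only in rows, so rows that do not move let the fingers close. It gives the time, the measured TCP pose, the force and the opening at its end, in the units of the state.
- robot.read_state(): the state, without advancing time (a new reading comes with each control period).
- robot.read_camera(name): name is "scene" or "side" or "wrist"; returns a dict with "image" (400x640x3 uint8, blue, green, red), "K" (3x3 intrinsics, pixels), "distortion" ([k1, k2, p1, p2, k3] as OpenCV has them; the pictures are not rectified), "R" (3x3) and "t" (3): a world point X has camera coordinates R X + t; the wrist camera has in their place "tool_from_camera" (4x4, takes a point from camera to tool coordinates, whose origin is the TCP and whose axes are the flange's). Camera axes: x right, y down, z forward; pixel columns grow to the right and rows downward; lengths in m; the calibration is good to about 2 mm. A picture is of the moment at which its call begins: read the wrist's pose just before it. There is no depth.
- robot.close_job(): hands the job in, once; it reports no verdict.
The state is a dict: "t": time; "q": joint angles; "dq": joint speeds; "joint_torque": joint torques, N m; "tool_pos": TCP position; "orientation": TCP orientation; "force": force on the tool from outside, world axes, zero at the start; "wrist_torque": the same for the moment, N m; "opening": finger opening in m.
Only numpy, scipy, OpenCV 4.12 (cv2) and the standard library are available. Lean on these libraries where they do the work, as an engineer would, in place of code of your own. Each camera call takes 0.05 s, during which the arm holds its last target. There are 200 camera calls.

### The job

Move the three bottles from the white rack into the grey packing tray, standing each one gently upright in the pocket in front of the carton of its own size, so that the bottles run in the same order as the cartons. Then, once all three are in, set the emptied white rack squarely on top of the other empty white rack, lined up with it. Leave the glass jug alone.

Things in the scene. Friction and masses are not known exactly. Their poses are not given: they have to be found in the camera images.
- bottle_small: the shortest of the three loose amber glass bottles standing in the full rack: straight round body 24 mm across, green label, white screw cap 26 mm across that is the top 26 mm (a good place to grip), 60 mm high in all. Origin: centre of its underside; z is its axis. It stands in any one of the pockets
- bottle_medium: the middle-sized of the three loose amber glass bottles standing in the full rack: straight round body 30 mm across, green label, white screw cap 32 mm across that is the top 26 mm (a good place to grip), 76 mm high in all. Origin: centre of its underside; z is its axis. It stands in any one of the pockets
- bottle_large: the tallest of the three loose amber glass bottles standing in the full rack: straight round body 34 mm across, green label, white screw cap 36 mm across that is the top 26 mm (a good place to grip), 90 mm high in all. Origin: centre of its underside; z is its axis. It stands in any one of the pockets
- carton_small: the shortest of the three fixed green cartons in a row along the packing tray, 30 by 30 mm and 66 mm high; it belongs to bottle_small. Origin: centre of its underside. The centre of the pocket in front of it lies 65 mm along its -x axis; the carton order along the tray varies
- carton_medium: the middle-sized of the three fixed green cartons in a row along the packing tray, 36 by 36 mm and 82 mm high; it belongs to bottle_medium. Origin: centre of its underside. The centre of the pocket in front of it lies 65 mm along its -x axis; the carton order along the tray varies
- carton_large: the tallest of the three fixed green cartons in a row along the packing tray, 40 by 40 mm and 96 mm high; it belongs to bottle_large. Origin: centre of its underside. The centre of the pocket in front of it lies 65 mm along its -x axis; the carton order along the tray varies
- full_rack: the loose white plastic strip rack that holds the three bottles at the start, one a pocket, 0.25 kg: 62 mm wide (its x), 244 mm long (its y), 28 mm high, walls and floor 4 mm thick, with three open pockets in a row along y, each 54 mm (x) by 76 mm (y) inside, centred at y = -80, 0 and +80 mm. Origin: centre of the underside; z up. Empty, it can be lifted by gripping across its 62 mm width at mid-length
- empty_rack: the loose white plastic strip rack that is empty at the start, 0.25 kg, same as the full rack: 62 mm wide (its x), 244 mm long (its y), 28 mm high, walls and floor 4 mm thick, with three open pockets in a row along y, each 54 mm (x) by 76 mm (y) inside, centred at y = -80, 0 and +80 mm. Origin: centre of the underside; z up
- pack_tray: the fixed grey packing tray: 62 mm wide (its x), 244 mm long (its y), 28 mm high, walls and floor 4 mm thick, with three open pockets in a row along y, each 54 mm (x) by 76 mm (y) inside, centred at y = -80, 0 and +80 mm. Origin: centre of the underside; z up. On its +x side a 4 mm ledge runs along it and carries the three cartons, one behind each pocket (at x = +65 mm, y = -80, 0, +80 mm)
- jug: clear glass measuring mug, 76 mm across and 100 mm high with a handle on its +y side, standing loose on the bench; to be left alone. Origin: centre of its underside
Things that resemble listed ones, but are neither listed nor needed, are in the scene too. What is shaped like the bottle_large but red or yellow is not meant. Leave any pink look-alike of the bottle_small alone.

How it is judged:
On the way, in this order (a step that is already met when the one before it is completed fails the run):
1. all three bottles stand in the packing tray, each before its own carton (x of bottle_small in the frame of carton_small between -0.083 and -0.047 m and y of bottle_small in the frame of carton_small between -0.028 and 0.028 m and z of bottle_small in the frame of pack_tray between -0.002 and 0.01 m and angle between each of bottle_small, bottle_medium, bottle_large's own z axis and vertical below 0.12 rad and x of bottle_medium in the frame of carton_medium between -0.083 and -0.047 m and y of bottle_medium in the frame of carton_medium between -0.028 and 0.028 m and z of bottle_medium in the frame of pack_tray between -0.002 and 0.01 m and x of bottle_large in the frame of carton_large between -0.083 and -0.047 m and y of bottle_large in the frame of carton_large between -0.028 and 0.028 m and z of bottle_large in the frame of pack_tray between -0.002 and 0.01 m), for 0.2 s.
2. the emptied rack rests squarely on the other empty rack (x of full_rack in the frame of empty_rack between -0.012 and 0.012 m and y of full_rack in the frame of empty_rack between -0.015 and 0.015 m and z of full_rack in the frame of empty_rack between 0.024 and 0.033 m and angle between the y axis of full_rack and the y axis of empty_rack, either way round below 0.14 rad and angle between each of full_rack, empty_rack's own z axis and vertical below 0.06 rad), for 0.2 s.
At the end, for the whole second after the job is handed in: Each bottle stands upright (7 deg) on the floor of the pocket in front of its carton, anywhere in it; the emptied rack lies on the other rack, within 12 mm across, 15 mm along and 8 deg of lined up, either way round; all released and at rest (all of step 1 and all of step 2 and linear speed of each of bottle_small, bottle_medium, bottle_large, full_rack, empty_rack below 0.02 m/s); the robot touches nothing.
It fails at once if the glass jug is knocked or shifted by more than 20 mm (distance of jug from where it was at the start of the episode above 0.02 m or angle between jug's own z axis and vertical above 0.3 rad).
It fails at once if the small bottle is dropped: it falls free, over 15 mm above where it would stand (height (world z) of bottle_small above 0.019 m and contact force between bottle_small and anything else below 0.02 N and linear speed of bottle_small above 0.3 m/s).
It fails at once if the medium bottle is dropped: it falls free, over 15 mm above where it would stand (height (world z) of bottle_medium above 0.019 m and contact force between bottle_medium and anything else below 0.02 N and linear speed of bottle_medium above 0.3 m/s).
It fails at once if the large bottle is dropped: it falls free, over 15 mm above where it would stand (height (world z) of bottle_large above 0.019 m and contact force between bottle_large and anything else below 0.02 N and linear speed of bottle_large above 0.3 m/s).
It also fails if it takes over 118 s, if anything falls off the work surface, if the arm or the gripper's body presses on something with over 40 N, if the wrist force passes 120 N, or if a joint passes its speed limit or range.

## Working session

There is one attempt and no reset: what is moved stays moved. The work goes in short steps, Python scripts to look and compute and a shell command to move; the robot and the scene stay as the last step left them, time stands still between calls to the robot, and variables do not carry over. Pictures are saved under pics/ and viewed, about 12 in all and at most 16, crops included, and the job is handed in when it is done.

```bash
ls; mkdir -p pics
python3 - <<'E'
from plant import robot
import cv2
s=robot.read_state();print(s)
for n in("scene","side","wrist"):
    c=robot.read_camera(n);cv2.imwrite(f"pics/{n}0.png",c["image"]);print(n,c["K"],c["distortion"],c.get("R"),c.get("t"),c.get("tool_from_camera"))
E
```

```text
pics
{'t': 0.0, 'q': array([-1.37038406e+00,  1.31155418e-01,  1.48922351e+00, -3.40742529e-05,
        1.52300544e+00, -8.54151809e-02]), 'dq': array([-1.13835932e-03, -3.43084437e-04, -8.25584545e-04, -1.84668384e-04,
        1.30107911e-03, -2.59995161e-05]), 'joint_torque': array([-5.37378437e-04, -5.59832633e+01, -4.91771972e+01,  7.66110490e-02,
        3.54235712e-02, -1.72649470e-04]), 'tool_pos': array([ 0.16906145, -0.57511693,  0.21762151]), 'orientation': array([-3.10779580e+00, -4.47198004e-01,  2.14985317e-04]), 'force': array([ 0.49442593, -0.32549367,  0.2720503 ]), 'wrist_torque': array([0.03121246, 0.01697692, 0.06010309]), 'opening': 0.0927936610088244}
scene [[365.24488457   0.         318.85889802]
 [  0.         365.24488457 196.14835463]
 [  0.           0.           1.        ]] [-0.06593138  0.          0.          0.          0.        ] [[-0.81491311  0.57958253 -0.00085157]
 [ 0.31085079  0.43582594 -0.8446464 ]
 [-0.48917116 -0.68857813 -0.53532396]] [ 0.44547032 -0.13515247  1.16575842] None
side [[493.75706086   0.         323.36516649]
 [  0.         493.75706086 197.4130684 ]
 [  0.           0.           1.        ]] [-0.03040738  0.          0.          0.          0.        ] [[ 0.98139661 -0.1909445   0.02002199]
 [-0.11341152 -0.6607078  -0.7420263 ]
 [ 0.15491453  0.72595138 -0.6700717 ]] [-0.53875722  0.08736181  0.91085909] None
wrist [[323.65496184   0.         316.83201739]
 [  0.         323.65496184 195.99086484]
 [  0.           0.           1.        ]] [-0.04281991  0.          0.          0.          0.        ] None None [[-6.20398634e-05 -9.60209685e-01 -2.79280070e-01  7.82824248e-02]
 [ 9.99999891e-01 -1.89043079e-04  4.27818348e-04 -5.29899173e-04]
 [-4.63591286e-04 -2.79280013e-01  9.60209591e-01 -1.65910254e-01]
 [ 0.00000000e+00  0.00000000e+00  0.00000000e+00  1.00000000e+00]]
```

View pics/scene0.png

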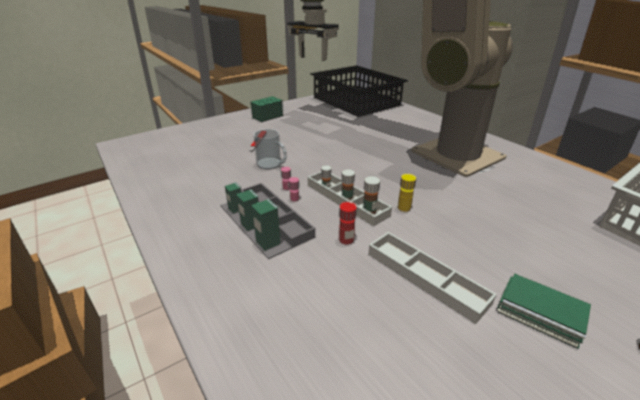

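View pics/side0.png

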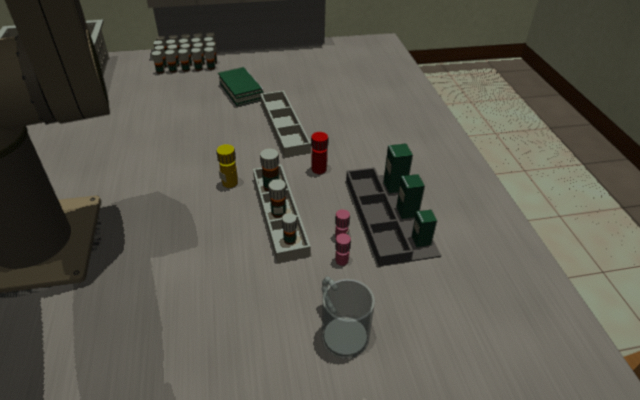

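Scene view: the full rack spans about (308,178)-(390,215), with small, medium and large bottles at (326,175), (348,183) and (371,193). The tray is at (270,215), with its cartons running small to large from (233,197) to (265,225). The empty rack is at (430,275), the jug at (267,150), red at (347,222), yellow at (407,192), and two pinks at about (290,183). The side view agrees. I'll enlarge both.

Run:
```python
import cv2
for n,(x,y,w,h) in {"scene":(215,150,200,105),"side":(205,80,240,190)}.items():
    f=4 if n=="scene" else 3
    i=cv2.imread(f"pics/{n}0.png")[y:y+h,x:x+w]
    i=cv2.resize(i,None,fx=f,fy=f,interpolation=cv2.INTER_CUBIC)
    for k in range(0,w,20):
        cv2.putText(i,str(x+k),(k*f,8),0,.32,(0,255,255),1);cv2.line(i,(k*f,10),(k*f,14),(0,255,255),1)
    for k in range(0,h,20):
        cv2.putText(i,str(y+k),(0,k*f+4),0,.32,(0,255,255),1)
    cv2.imwrite(f"pics/{n}0c.png",i)
```

```text
(no output)
```

View pics/scene0c.png

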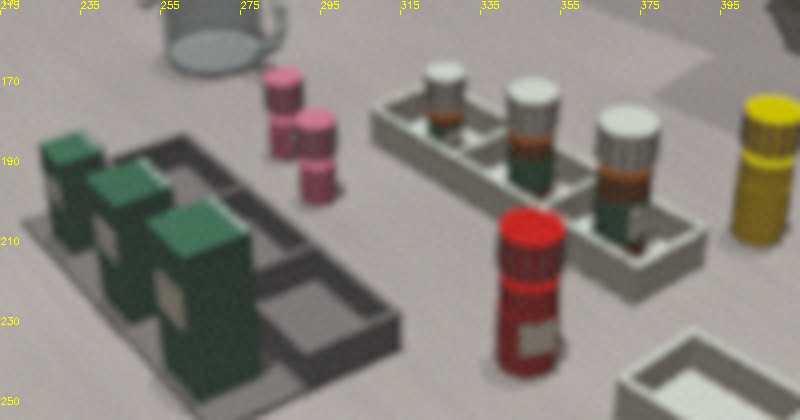

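View pics/side0c.png

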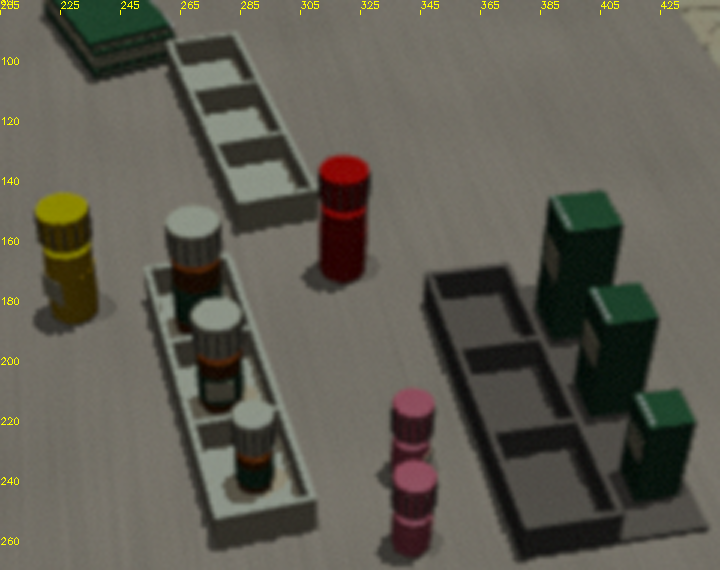

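```bash
cat > h.py <<'E'
import numpy as np,cv2
from plant import robot
def cams(): return {n:robot.read_camera(n) for n in("scene","side")}
def tri(c,a,b):
    u=[cv2.undistortPoints(np.array([[p]],float),c[n]["K"],np.array(c[n]["distortion"]))[0,0] for n,p in(("scene",a),("side",b))]
    P=[np.c_[c[n]["R"],c[n]["t"]] for n in("scene","side")]
    X=cv2.triangulatePoints(P[0],P[1],u[0],u[1])[:,0];X=X[:3]/X[3]
    e=[np.linalg.norm(cv2.projectPoints(X,cv2.Rodrigues(c[n]["R"])[0],c[n]["t"],c[n]["K"],np.array(c[n]["distortion"]))[0].ravel()-p) for n,p in(("scene",a),("side",b))]
    return X,max(e)
def ray(c,p,z):
    u=cv2.undistortPoints(np.array([[p]],float),c["K"],np.array(c["distortion"]))[0,0]
    d=c["R"].T@np.r_[u,1];o=-c["R"].T@c["t"];return o+d*(z-o[2])/d[2]
E
python3 - <<'E'
from h import *
c=cams()
S=lambda x,y:(215+x/4,150+y/4)
D=lambda x,y:(205+x/3,80+y/3)
L={"bS":(S(446,69),D(254,415)),"bM":(S(533,91),D(217,314)),"bL":(S(629,121),D(194,222)),
"cS":(S(72,149),D(665,408)),"cM":(S(130,183),D(624,303)),"cL":(S(198,228),D(586,210)),
"F+x+y":(S(372,112),D(316,500)),"F-x+y":(S(430,88),D(210,518)),"F+x-y":(S(635,268),D(230,258)),"F-x-y":(S(705,232),D(145,270)),
"E+xn":(S(618,378),D(316,189)),"E-xn":(S(695,331),D(234,208)),"E+xf":((471,307),D(237,35)),"E-xf":((493,291),D(167,42)),
"Tfl":(S(400,315),D(428,274)),"Tnl":(S(185,135),D(518,545)),
"red":(S(532,227),D(344,170)),"yel":(S(775,110),D(63,209)),"pk1":(S(284,77),D(413,403)),"pk2":(S(317,118),D(414,477))}
for k,(a,b) in L.items():
    X,e=tri(c,a,b);print(k,X.round(4),round(e,2))
E
```

```text
bS [ 0.4701 -0.0752  0.063 ] 0.75
bM [0.4593 0.002  0.0782] 0.01
bL [0.4541 0.0813 0.0922] 0.16
cS [ 0.7141 -0.1168  0.0674] 0.6
cM [ 0.7129 -0.0372  0.0841] 0.44
cL [0.712  0.0432 0.0984] 0.12
F+x+y [ 0.5018 -0.1144  0.0235] 0.27
F-x+y [ 0.4423 -0.1208  0.0225] 2.93
F+x-y [0.4813 0.124  0.0247] 0.07
F-x-y [0.421  0.1205 0.0241] 0.28
E+xn [0.5561 0.1929 0.027 ] 0.15
E-xn [0.4925 0.1845 0.0231] 0.14
E+xf [0.528  0.4185 0.0312] 1.44
E-xf [0.4665 0.4196 0.0304] 0.54
Tfl [0.6164 0.0824 0.0252] 0.35
Tnl [ 0.6148 -0.167   0.0192] 0.5
red [0.5643 0.1287 0.0882] 0.01
yel [0.3695 0.1163 0.0878] 0.21
pk1 [ 0.5684 -0.1014  0.0785] 3.46
pk2 [ 0.5548 -0.1127  0.0353] 4.37
```

All heights come out within about 2 mm of the text. The pocket centres from the cartons are S (0.649,-0.118), M (0.648,-0.038) and L (0.647,0.042). I'll align the jaws with world y and go above the rack.

```bash
python3 -m inch '[[[0,0,0,0,0,8.2,-0.3],[0,0,0,0,0,8.2,-0.3],[2,-4,0,0,0,0,-0.3],[2.5,-4.2,0,0,0,0,-0.3],[2.5,-4.2,0,0,0,0,-0.3]]]' 20
python3 -m inch '[[[2.5,-4.2,0,0,0,0,-0.3],[2.5,-4.2,0,0,0,0,-0.3],[2.5,-4.2,0,0,0,0,-0.3],[2.5,-4.2,0,0,0,0,-0.3],[0,0,0,0,0,0,-0.3]]]'
```

```text
t: 0.75
tool_pos: [0.2394, -0.4503, 0.2181]
orientation: [-3.141, 0.003, 0.0]
force: [0.9, -0.2, -0.1]
opening: 0.0612
t: 1.25
tool_pos: [0.3419, -0.2793, 0.2189]
orientation: [-3.14, -0.009, -0.002]
force: [0.4, -0.4, -0.1]
opening: 0.0607
```

```bash
python3 -m inch '[[[2.5,-4.1,0,0,0,0,-0.3],[2.5,-4.1,0,0,0,0,-0.3],[2.5,-4.1,0,0,0,0,-0.3],[2.5,-4.1,0,0,0,0,-0.3],[2.8,-4.0,0,0,0,0,-0.3]]]'
python3 -m inch '[[[0,0,0,0,0,0,-0.3],[0,0,0,0,0,0,-0.3]]]'
python3 - <<'E'
from h import *
s=robot.read_state();c=robot.read_camera("wrist");cv2.imwrite("pics/w1.png",c["image"])
print(s["tool_pos"],s["orientation"])
T=np.eye(4);T[:3,:3]=cv2.Rodrigues(s["orientation"])[0];T[:3,3]=s["tool_pos"]
W=np.linalg.inv(T@c["tool_from_camera"])
P=np.array([[.4701,-.0752,.064],[.4593,.002,.08],[.4541,.0813,.094],[.5018,-.1144,.028],[.4423,-.1208,.028],[.649,-.118,.004],[.7141,-.1168,.07]])
print(cv2.projectPoints(P,cv2.Rodrigues(W[:3,:3])[0],W[:3,3],c["K"],np.array(c["distortion"]))[0].reshape(-1,2).round(1))
E
```

```text
t: 1.75
tool_pos: [0.468, -0.0788, 0.2189]
orientation: [3.141, -0.002, 0.001]
force: [-0.2, -0.6, 1.5]
opening: 0.0602
t: 1.95
tool_pos: [0.4675, -0.0795, 0.2184]
orientation: [3.141, 0.003, -0.001]
force: [0.2, 0.0, 0.4]
opening: 0.0606
[ 0.46754608 -0.07950086  0.21835924] [ 3.14120637e+00  3.39848107e-03 -1.33864625e-03]
[[ 313.1  179.3]
 [ 234.1  193.7]
 [ 148.2  202.8]
 [ 349.1  143.6]
 [ 353.2  195.7]
 [ 354.     1.5]
 [ 363.5 -107.8]]
```

View pics/w1.png

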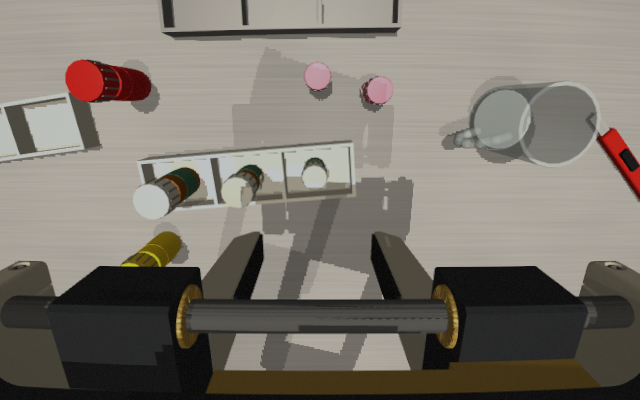

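Wrist view: the cap tops at (313,179), (235,193) and (150,203) match the projections of my measured points within 1-2 px. Pinks are at (317,75) and (378,90), the jug at about (550,120). Going down on the small bottle.

```bash
python3 -m inch '[[[0.3,-0.4,3.5,0,0,0,-0.3],[0,0,4,0,0,0,-0.3],[0,0,4,0,0,0,-0.3],[0,0,3.5,0,0,0,-0.3],[0,0,2,0,0,0,-0.3]]]'
python3 -m inch '[[[0,0,1.2,0,0,0,-0.3],[0,0,0,0,0,0,-0.3],[0,0,0,0,0,0,-0.3]]]'
```

```text
t: 2.5
tool_pos: [0.4676, -0.0774, 0.0454]
orientation: [-3.141, 0.005, 0.006]
force: [0.8, 0.2, 0.6]
opening: 0.0604
t: 2.8
tool_pos: [0.4709, -0.0769, 0.0377]
orientation: [3.141, -0.003, 0.002]
force: [0.3, 0.3, -0.0]
opening: 0.0602
```

```bash
python3 -m inch '[[[0,0,0,0,0,0,1],[0,0,0,0,0,0,1],[0,0,0,0,0,0,1],[0,0,0,0,0,0,1],[0,0,0,0,0,0,1]]]' 15
python3 -m inch '[[[0,0,0,0,0,0,1],[0,0,0,0,0,0,1]]]'
```

```text
t: 3.3
tool_pos: [0.4706, -0.0757, 0.0369]
orientation: [3.141, -0.0, 0.001]
force: [-0.0, 0.1, -0.4]
opening: 0.0258
t: 3.5
tool_pos: [0.4705, -0.0757, 0.0368]
orientation: [-3.142, 0.0, -0.0]
force: [0.3, 0.1, 2.6]
opening: 0.0257
```

```bash
python3 -m inch '[[[0,0,-1,0,0,0,1],[0,0,-2,0,0,0,1],[0,0,-3,0,0,0,1],[0,0,-3,0,0,0,1],[0,0,-1,0,0,0,1]]]'
python3 -m inch '[[[2.5,0.7,0,0,0,0,1],[4,1,0,0,0,0,1],[4,1,0,0,0,0,1],[4,1,0,0,0,0,1],[3.4,0.5,0,0,0,0,1]]]'
python3 -m inch '[[[0,0,0,0,0,0,1],[0,0,3,0,0,0,1],[0,0,3,0,0,0,1],[0,0,1.5,0,0,0,1],[0,0,0,0,0,0,1]]]'
```

```text
t: 4.0
tool_pos: [0.4724, -0.0763, 0.1407]
orientation: [3.14, -0.001, 0.008]
force: [0.7, -0.2, -0.3]
opening: 0.0255
t: 4.5
tool_pos: [0.6507, -0.1186, 0.1355]
orientation: [-3.142, 0.001, 0.001]
force: [-0.6, 0.0, 0.5]
opening: 0.0254
t: 5.0
tool_pos: [0.6464, -0.1171, 0.058]
orientation: [-3.14, 0.001, 0.01]
force: [-0.4, 0.4, -1.0]
opening: 0.0257
```

```bash
python3 -m inch '[[[0,0,1,0,0,0,1],[0,0,0.7,0,0,0,1],[0,0,0.4,0,0,0,1],[0,0,0,0,0,0,1],[0,0,0,0,0,0,1]]]'
python3 - <<'E'
from h import *
c=robot.read_camera("side");cv2.imwrite("pics/s2.png",cv2.resize(c["image"][70:270,205:455],None,fx=3,fy=3,interpolation=2))
E
python3 -m inch '[[[0,0,0.2,0,0,0,1],[0,0,0.1,0,0,0,1],[0,0,0,0,0,0,1]]]'
```

```text
t: 5.5
tool_pos: [0.6497, -0.1179, 0.0411]
orientation: [3.141, -0.001, 0.001]
force: [-0.8, -0.4, 0.0]
opening: 0.0255
t: 5.85
tool_pos: [0.6493, -0.1179, 0.0375]
orientation: [-3.142, 0.001, 0.0]
force: [-0.3, -0.2, -0.8]
opening: 0.0258
```

View pics/s2.png

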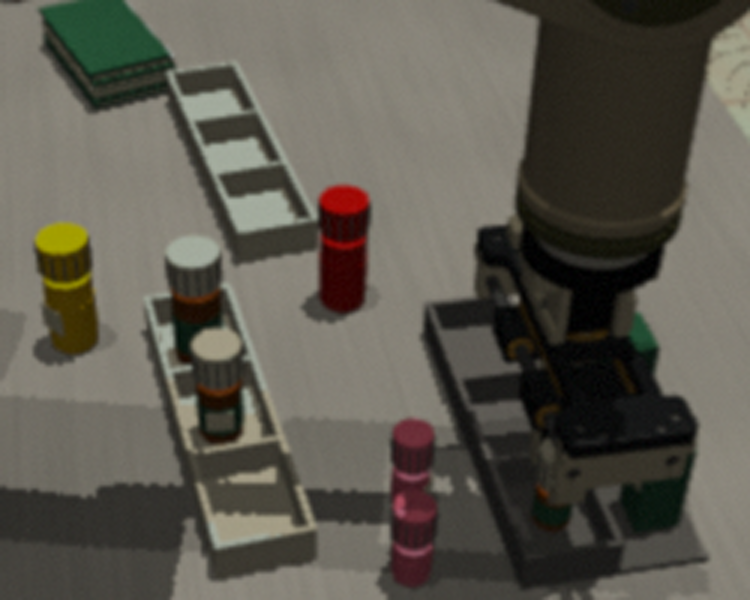

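The small bottle is over its pocket before the small carton, at crop (550,510). I'll touch down and release.

```bash
python3 -m inch '[[[0,0,0.1,0,0,0,1],[0,0,0,0,0,0,1],[0,0,0,0,0,0,0.2],[0,0,0,0,0,0,-0.1],[0,0,0,0,0,0,-0.3]]]'
python3 -m inch '[[[0,0,0,0,0,0,-0.3],[0,0,-1,0,0,0,-0.3],[0,0,-4,0,0,0,-0.3],[0,0,-4.5,0,0,0,-0.3],[0,0,-4.5,0,0,0,-0.3]]]'
```

```text
t: 6.35
tool_pos: [0.6493, -0.1178, 0.0366]
orientation: [-3.142, 0.001, 0.0]
force: [0.3, 0.5, -1.0]
opening: 0.045
t: 6.85
tool_pos: [0.649, -0.1178, 0.1787]
orientation: [-3.141, 0.001, 0.001]
force: [2.2, -0.2, 0.4]
opening: 0.0609
```

```bash
python3 -m inch '[[[-3.5,-2.2,0,0,0,0,-0.3],[-4,-2.5,0,0,0,0,-0.3],[-4,-2.5,0,0,0,0,-0.3],[-4,-2.5,0,0,0,0,-0.3],[-3.4,-2.3,0,0,0,0,-0.3]]]'
python3 -m inch '[[[0,0,0,0,0,0,-0.3],[0,0,0,0,0,0,-0.3]]]'
```

```text
t: 7.35
tool_pos: [0.4587, 0.0031, 0.1772]
orientation: [-3.141, 0.001, -0.001]
force: [-0.2, 1.1, 1.3]
opening: 0.0603
t: 7.55
tool_pos: [0.4605, 0.0026, 0.1778]
orientation: [3.141, 0.001, 0.004]
force: [0.0, -0.1, 0.2]
opening: 0.0606
```

```bash
python3 -m inch '[[[-0.1,0,3,0,0,0,-0.3],[0,0,4,0,0,0,-0.3],[0,0,3,0,0,0,-0.3],[0,0,2,0,0,0,-0.3],[0,0,0.6,0,0,0,-0.3]]]'
python3 -m inch '[[[0,0,0,0,0,0,-0.3],[0,0,0,0,0,0,1],[0,0,0,0,0,0,1],[0,0,0,0,0,0,1],[0,0,0,0,0,0,1]]]' 20
python3 -m inch '[[[0,0,0,0,0,0,1],[0,0,0,0,0,0,1]]]'
```

```text
t: 8.05
tool_pos: [0.4586, 0.0017, 0.0485]
orientation: [-3.141, 0.002, 0.006]
force: [-0.0, -0.0, 0.6]
opening: 0.0601
t: 8.55
tool_pos: [0.4601, 0.0021, 0.0515]
orientation: [3.141, -0.001, 0.003]
force: [-0.0, -0.5, 1.0]
opening: 0.0333
t: 8.75
tool_pos: [0.46, 0.0021, 0.0513]
orientation: [3.141, -0.001, 0.002]
force: [0.3, -0.6, 4.2]
opening: 0.0321
```

```bash
python3 -m inch '[[[0,0,-1,0,0,0,1],[0,0,-2,0,0,0,1],[0,0,-3,0,0,0,1],[0,0,-3,0,0,0,1],[0,0,-1,0,0,0,1]]]'
python3 -m inch '[[[2.5,0.6,0,0,0,0,1],[4,0.9,0,0,0,0,1],[4.5,1,0,0,0,0,1],[4.5,1,0,0,0,0,1],[3.3,0.5,0,0,0,0,1]]]'
python3 -m inch '[[[0,0,0,0,0,0,1],[0,0,3,0,0,0,1],[0,0,3,0,0,0,1],[0,0,1.5,0,0,0,1],[0,0,0,0,0,0,1]]]'
python3 -m inch '[[[0,0,1,0,0,0,1],[0,0,0.7,0,0,0,1],[0,0,0.4,0,0,0,1],[0,0,0,0,0,0,1],[0,0,0,0,0,0,1]]]'
```

```text
t: 9.25
tool_pos: [0.4611, 0.0021, 0.1543]
orientation: [3.141, -0.001, 0.008]
force: [0.2, -0.7, -1.3]
opening: 0.0319
t: 9.75
tool_pos: [0.649, -0.0386, 0.1491]
orientation: [-3.142, 0.001, 0.002]
force: [0.4, 0.3, -0.8]
opening: 0.0318
t: 10.25
tool_pos: [0.6443, -0.0374, 0.0719]
orientation: [-3.141, 0.001, 0.011]
force: [-0.8, 0.3, -1.0]
opening: 0.0318
t: 10.75
tool_pos: [0.6477, -0.0379, 0.0551]
orientation: [3.141, -0.001, 0.001]
force: [-0.5, -1.1, -0.2]
opening: 0.0317
```

```bash
python3 -m inch '[[[0,0,0.2,0,0,0,1],[0,0,0.15,0,0,0,1],[0,0,0.05,0,0,0,1],[0,0,0,0,0,0,1],[0,0,0,0,0,0,1]]]'
python3 -m inch '[[[0,0,0,0,0,0,0.2],[0,0,0,0,0,0,0],[0,0,0,0,0,0,-0.3],[0,0,0,0,0,0,-0.3],[0,0,0,0,0,0,-0.3]]]'
python3 -m inch '[[[0,0,-1,0,0,0,-0.3],[0,0,-3,0,0,0,-0.3],[0,0,-4.5,0,0,0,-0.3],[0,0,-4.5,0,0,0,-0.3],[0,0,0,0,0,0,-0.3]]]'
```

```text
t: 11.25
tool_pos: [0.6479, -0.038, 0.0513]
orientation: [3.141, -0.001, 0.002]
force: [-0.3, -0.5, 3.1]
opening: 0.0319
t: 11.75
tool_pos: [0.6472, -0.0378, 0.0504]
orientation: [-3.142, 0.001, 0.001]
force: [-0.2, -1.5, 0.7]
opening: 0.0598
t: 12.25
tool_pos: [0.652, -0.0385, 0.1909]
orientation: [3.14, -0.001, 0.022]
force: [1.0, -0.5, 1.4]
opening: 0.0605
```

```bash
python3 -m inch '[[[-3.5,-2.2,0,0,0,0,-0.3],[-4.2,-2.5,0,0,0,0,-0.3],[-4.2,-2.5,0,0,0,0,-0.3],[-4.2,-2.5,0,0,0,0,-0.3],[-3.3,-2.2,0,0,0,0,-0.3]]]'
python3 -m inch '[[[0,0,0,0,0,0,-0.3],[0,0,0,0,0,0,-0.3]]]'
python3 -m inch '[[[0,0,3,0,0,0,-0.3],[0,0,3.5,0,0,0,-0.3],[0,0,3,0,0,0,-0.3],[0,0,1.7,0,0,0,-0.3],[0,0,0.4,0,0,0,-0.3]]]'
python3 -m inch '[[[0,0,0,0,0,0,-0.3],[0,0,0,0,0,0,-0.3]]]'
```

```text
t: 12.75
tool_pos: [0.4514, 0.0821, 0.1807]
orientation: [-3.141, 0.001, -0.0]
force: [0.2, 0.0, 1.0]
opening: 0.0605
t: 12.95
tool_pos: [0.4535, 0.0816, 0.1814]
orientation: [3.141, 0.002, 0.003]
force: [1.3, 0.4, 0.2]
opening: 0.0606
t: 13.45
tool_pos: [0.4526, 0.0803, 0.0623]
orientation: [3.141, -0.002, -0.006]
force: [-0.5, -0.5, -0.6]
opening: 0.0604
t: 13.65
tool_pos: [0.4549, 0.081, 0.066]
orientation: [-3.142, 0.001, -0.003]
force: [0.6, -0.0, 0.4]
opening: 0.0603
```

```bash
python3 -m inch '[[[0,0,0,0,0,0,1],[0,0,0,0,0,0,1],[0,0,0,0,0,0,1],[0,0,0,0,0,0,1],[0,0,0,0,0,0,1]]]' 20
python3 -m inch '[[[0,0,-1,0,0,0,1],[0,0,-2,0,0,0,1],[0,0,-3,0,0,0,1],[0,0,-3,0,0,0,1],[0,0,-1,0,0,0,1]]]'
python3 -m inch '[[[2.5,0.6,0,0,0,0,1],[4,0.8,0,0,0,0,1],[4.5,1,0,0,0,0,1],[4.5,1,0,0,0,0,1],[3.7,0.5,0,0,0,0,1]]]'
python3 -m inch '[[[0,0,0,0,0,0,1],[0,0,3,0,0,0,1],[0,0,3,0,0,0,1],[0,0,1.5,0,0,0,1],[0,0,0,0,0,0,1]]]'
python3 -m inch '[[[0,0,1,0,0,0,1],[0,0,0.7,0,0,0,1],[0,0,0.4,0,0,0,1],[0,0,0,0,0,0,1],[0,0,0,0,0,0,1]]]'
```

```text
t: 14.15
tool_pos: [0.4538, 0.0812, 0.0651]
orientation: [3.142, -0.001, 0.001]
force: [0.0, -0.2, 1.8]
opening: 0.0356
t: 14.65
tool_pos: [0.4552, 0.0814, 0.1685]
orientation: [-3.141, 0.001, -0.008]
force: [0.8, -0.4, -0.7]
opening: 0.0357
t: 15.15
tool_pos: [0.6469, 0.0412, 0.1632]
orientation: [3.141, -0.002, -0.002]
force: [0.3, -0.2, -0.4]
opening: 0.0357
t: 15.65
tool_pos: [0.6424, 0.0423, 0.086]
orientation: [-3.141, 0.0, 0.01]
force: [-1.0, 0.1, -0.6]
opening: 0.0351
t: 16.15
tool_pos: [0.6457, 0.0421, 0.0691]
orientation: [3.142, -0.001, 0.001]
force: [-0.0, -0.2, -1.2]
opening: 0.0357
```

```bash
python3 -m inch '[[[0,0,0.2,0,0,0,1],[0,0,0.15,0,0,0,1],[0,0,0.05,0,0,0,1],[0,0,0,0,0,0,1],[0,0,0,0,0,0,1]]]'
python3 -m inch '[[[0,0,0,0,0,0,0.2],[0,0,0,0,0,0,0],[0,0,0,0,0,0,-0.3],[0,0,0,0,0,0,-0.3],[0,0,0,0,0,0,-0.3]]]'
python3 -m inch '[[[0,0,-1,0,0,0,-0.3],[0,0,-3,0,0,0,-0.3],[0,0,-4.5,0,0,0,-0.3],[0,0,-4.5,0,0,0,-0.3],[0,0,-2,0,0,0,-0.3]]]'
```

```text
t: 16.65
tool_pos: [0.6457, 0.0421, 0.065]
orientation: [3.142, -0.001, 0.001]
force: [0.1, 0.6, 1.2]
opening: 0.036
t: 17.15
tool_pos: [0.6454, 0.0422, 0.0645]
orientation: [-3.142, 0.001, 0.0]
force: [-0.0, -0.3, 0.3]
opening: 0.0593
t: 17.65
tool_pos: [0.6476, 0.0421, 0.2216]
orientation: [3.141, -0.001, 0.013]
force: [-0.1, -0.5, 0.8]
opening: 0.0603
```

```bash
python3 -m inch '[[[-3,-2.4,-2.4,0,0,0,-0.3],[-3,-2.4,-2.4,0,0,0,-0.3],[-3,-2.4,-2.4,0,0,0,-0.3],[-3,-2.4,-2.4,0,0,0,-0.3],[-3,-2.4,-2.4,0,0,0,-0.3]]]'
python3 -m inch '[[[0,0,0,0,0,0,-1],[0,0,0,0,0,0,-1],[0,0,0,0,0,0,-1],[0,0,0,0,0,0,-1]]]'
python3 - <<'E'
from h import *
import pickle
s=robot.read_state();c=robot.read_camera("wrist");cv2.imwrite("pics/w3.png",c["image"])
print(s["tool_pos"],s["orientation"],s["q"])
T=np.eye(4);T[:3,:3]=cv2.Rodrigues(s["orientation"])[0];T[:3,3]=s["tool_pos"]
W=np.linalg.inv(T@c["tool_from_camera"]);pickle.dump((W,c["K"],c["distortion"]),open("w3.pkl","wb"))
E
```

```text
t: 18.15
tool_pos: [0.4941, 0.1629, 0.3366]
orientation: [-3.141, 0.001, -0.002]
force: [0.7, 0.6, 0.5]
opening: 0.0606
t: 18.55
tool_pos: [0.4956, 0.1614, 0.3332]
orientation: [3.141, -0.003, -0.004]
force: [-0.2, 0.1, 0.7]
opening: 0.0875
[0.49561643 0.16136585 0.33319703] [ 3.14087488e+00 -2.50179161e-03 -3.68181554e-03] [ 2.16512971e-01 -9.93539403e-02  1.51389061e+00 -1.94793756e-04
  1.72949937e+00  1.78887180e+00]
```

View pics/w3.png

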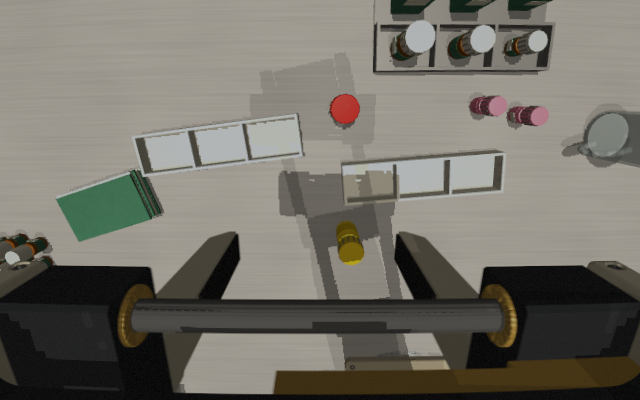

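Wrist view: all three bottles stand in the tray, L (418,38), M (480,40), S (537,42). The full rack is at (342-505,150-205), the empty one at (133-302,115-175). I'll enlarge the racks.

Run:
```python
import cv2,numpy as np
i=cv2.imread("pics/w3.png")
a=cv2.resize(i[105:185,125:315],None,fx=4,fy=4,interpolation=2)
b=cv2.resize(i[140:215,330:520],None,fx=4,fy=4,interpolation=2)
cv2.imwrite("pics/w3c.png",np.vstack([a[:,:760],b[:,:760]]))
```

```text
(no output)
```

View pics/w3c.png

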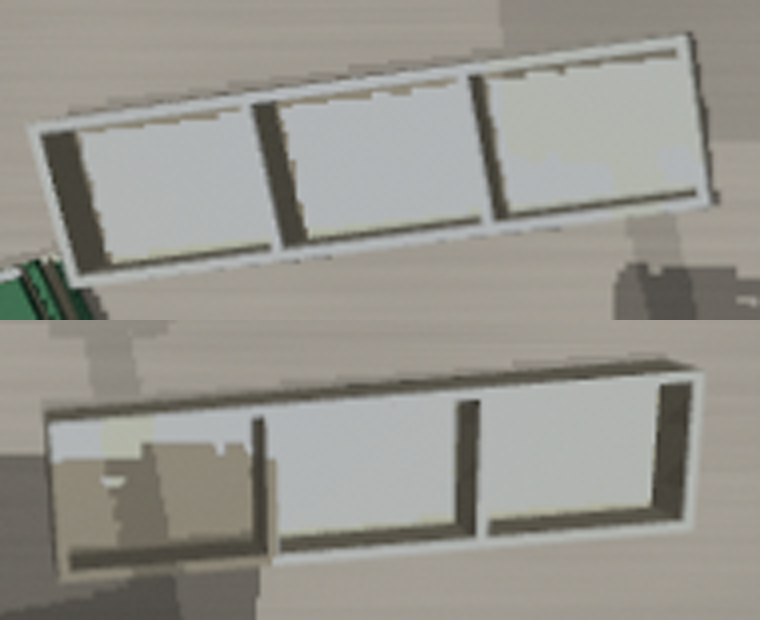

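Run:
```python
from h import *
import pickle
from scipy.optimize import least_squares
W,K,d=pickle.load(open("w3.pkl","rb"))
c=cams()
V={"w":(W[:3,:3],W[:3,3],K,d)}
for n in c: V[n]=(c[n]["R"],c[n]["t"],c[n]["K"],c[n]["distortion"])
pr=lambda v,X:cv2.projectPoints(X,cv2.Rodrigues(v[0])[0],v[1],v[2],np.array(v[3]))[0].reshape(-1,2)
D=lambda x,y:(205+x/3,80+y/3)
S=lambda x,y:(215+x/4,150+y/4)
e=lambda x,y:(125+x/4,105+y/4); f=lambda x,y:(330+x/4,140+(y-320)/4)
# order: (+x,+y),(+x,-y),(-x,-y),(-x,+y)
M=np.array([[.031,.122],[.031,-.122],[-.031,-.122],[-.031,.122]])
O={"empty":{"w":[e(28,128),e(690,35),e(712,206),e(72,285)],"side":[D(237,35),D(316,189),D(234,208),D(167,42)]},
"full":{"w":[f(45,415),f(705,370),f(690,527),f(58,580)],"side":[D(230,258),D(316,500),D(210,518),D(145,270)],"scene":[S(635,268),S(372,112),S(430,88),S(705,232)]}}
def X(p):
    cs,sn=np.cos(p[2]),np.sin(p[2]);return np.c_[M@np.array([[cs,sn],[-sn,cs]])+p[:2],np.full(4,p[3])]
for k,o in O.items():
  for vs in (["w"],[n for n in o if n!="w"],list(o)):
    g=lambda p:np.concatenate([(pr(V[n],X(p))-o[n]).ravel() for n in vs])
    r=least_squares(g,[.5,.1,.1,.028],loss="soft_l1");print(k,vs,r.x.round(4),abs(r.fun).max().round(2))
```

```text
empty ['w'] [0.5118 0.3066 0.1224 0.0275] 0.97
empty ['side'] [0.5101 0.3058 0.1105 0.0278] 1.13
empty ['w', 'side'] [0.5114 0.3068 0.12   0.0269] 1.41
full ['w'] [0.4632 0.001  0.0773 0.029 ] 0.64
full ['side', 'scene'] [0.4611 0.0025 0.0793 0.0242] 2.28
full ['w', 'side', 'scene'] [0.4617 0.0006 0.0804 0.0255] 2.14
```

Heights fit at 27-29 mm and the views agree within 2 mm. Full rack: (0.462, 0.001, yaw 0.079). Empty rack: (0.5115, 0.3067, yaw 0.12). Turning the jaws across the rack (-94.5°).

```bash
cat > to.py <<'E'
import sys
from h import *
# work out the remaining shift (cm, tool axes) and turn (deg about tool z) to x y z yaw_of_rack
s=robot.read_state();R=cv2.Rodrigues(s["orientation"])[0];x,y,z,w=map(float,sys.argv[1:])
print("tool",s["tool_pos"].round(4),"d_cm",(100*R.T@(np.array([x,y,z])-s["tool_pos"])).round(2),"turn",round(-np.degrees(w+np.pi/2-np.arctan2(R[1,0],R[0,0])),2),"tilt",R[:,2].round(4))
E
python3 -m inch '[[[0,0,0,0,0,-8.59,-1],[0,0,0,0,0,-8.59,-1],[0,0,0,0,0,-8.59,-1],[0,0,0,0,0,-8.59,-1],[0,0,0,0,0,-8.59,-1]]]'
python3 -m inch '[[[0,0,0,0,0,-8.59,-1],[0,0,0,0,0,-8.59,-1],[0,0,0,0,0,-8.59,-1],[0,0,0,0,0,-8.59,-1],[0,0,0,0,0,-8.59,-1]]]'
python3 -m inch '[[[0,0,0,0,0,-8.59,-1],[0,0,0,0,0,0,-1],[0,0,0,0,0,0,-1]]]'
python3 to.py 0.462 0.001 0.14 0.079
```

```text
t: 19.2
tool_pos: [0.4956, 0.1618, 0.334]
orientation: [-2.92, -1.157, 0.002]
force: [-0.4, 0.1, -0.3]
opening: 0.093
t: 19.7
tool_pos: [0.4956, 0.1618, 0.334]
orientation: [-2.294, -2.146, 0.001]
force: [0.2, 0.4, -0.5]
opening: 0.0929
t: 20.0
tool_pos: [0.4956, 0.1619, 0.3342]
orientation: [-2.139, -2.301, 0.001]
force: [1.1, -0.4, -0.3]
opening: 0.0931
tool [0.4956 0.1619 0.3342] d_cm [-15.8   -4.51  19.43] turn -0.36 tilt [-7.e-04 -2.e-04 -1.e+00]
```

```bash
python3 -m inch '[[[-3.2,-0.9,3,0,0,-0.4,-1],[-3.2,-0.9,3,0,0,0,-1],[-3.2,-0.9,3,0,0,0,-1],[-3.2,-0.9,3,0,0,0,-1],[-3,-0.9,3,0,0,0,-1]]]'
python3 -m inch '[[[0,0,2,0,0,0,-1],[0,0,2.4,0,0,0,-1],[0,0,0,0,0,0,-1],[0,0,0,0,0,0,-1]]]'
python3 to.py 0.462 0.001 0.008 0.079
```

```text
t: 20.5
tool_pos: [0.4634, -0.0004, 0.1835]
orientation: [2.13, 2.309, 0.0]
force: [1.1, -0.1, -0.8]
opening: 0.0927
t: 20.9
tool_pos: [0.4636, 0.001, 0.1408]
orientation: [-2.127, -2.311, 0.001]
force: [-0.2, -0.1, -0.3]
opening: 0.0932
tool [0.4636 0.001  0.1408] d_cm [ 1.000e-02 -1.500e-01  1.328e+01] turn 0.21 tilt [-1.e-03  1.e-04 -1.e+00]
```

```bash
python3 -m inch '[[[0,0,3,0,0,0,-1],[0,0,4,0,0,0,-1],[0,0,3,0,0,0,-1],[0,0,1.5,0,0,0,-1],[0,0,0.8,0,0,0,-1]]]'
python3 -m inch '[[[0,0,0.4,0,0,0,-1],[0,0,0.3,0,0,0,-1],[0,0,0,0,0,0,-1],[0,0,0,0,0,0,-1]]]'
python3 to.py 0.462 0.001 0.008 0.079
```

```text
t: 21.4
tool_pos: [0.4641, 0.0013, 0.0175]
orientation: [-2.126, -2.313, 0.0]
force: [0.4, 0.6, 0.6]
opening: 0.093
t: 21.8
tool_pos: [0.4646, 0.0009, 0.0116]
orientation: [2.124, 2.313, 0.001]
force: [0.1, -0.5, -0.1]
opening: 0.093
tool [0.4646 0.0009 0.0116] d_cm [ 0.03 -0.26  0.36] turn 0.33 tilt [ 1.5e-03 -2.0e-04 -1.0e+00]
```

```bash
python3 -m inch '[[[0,-0.2,0.3,0,0,0,-1],[0,0,0,0,0,0,0],[0,0,0,0,0,0,0.4],[0,0,0,0,0,0,1],[0,0,0,0,0,0,1]]]' 25
python3 -m inch '[[[0,0,0,0,0,0,1],[0,0,0,0,0,0,1],[0,0,0,0,0,0,1]]]'
python3 to.py 0.462 0.001 0.008 0.079
```

```text
t: 22.3
tool_pos: [0.4619, 0.0008, 0.0077]
orientation: [2.125, 2.314, 0.0]
force: [-0.3, -0.1, 0.2]
opening: 0.0658
t: 22.6
tool_pos: [0.4619, 0.0008, 0.0077]
orientation: [2.125, 2.314, 0.0]
force: [-0.4, -0.5, 1.3]
opening: 0.0616
tool [0.4619 0.0008 0.0077] d_cm [ 0.02  0.01 -0.03] turn 0.34 tilt [ 1.e-04 -0.e+00 -1.e+00]
```

```bash
python3 -m inch '[[[0,0,-1,0,0,0,1],[0,0,-2.5,0,0,0,1],[0,0,-3.5,0,0,0,1],[0,0,-4,0,0,0,1],[0,0,-3,0,0,0,1]]]'
python3 -m inch '[[[0,0,0,0,0,0,1],[0,0,0,0,0,0,1]]]'
python3 to.py 0.5115 0.3067 0.148 0.12
```

```text
t: 23.1
tool_pos: [0.4621, 0.0008, 0.1505]
orientation: [2.124, 2.313, 0.002]
force: [0.8, -0.1, -3.7]
opening: 0.0619
t: 23.3
tool_pos: [0.4621, 0.0008, 0.1481]
orientation: [2.124, 2.313, 0.001]
force: [-0.6, 0.5, -2.4]
opening: 0.062
tool [0.4621 0.0008 0.1481] d_cm [3.006e+01 7.520e+00 2.000e-02] turn -2.01 tilt [ 1.4e-03 -2.0e-04 -1.0e+00]
```

```bash
python3 -m inch '[[[3,0.8,0,0,0,0,1],[4,1,0,0,0,0,1],[4,1,0,0,0,0,1],[4,1,0,0,0,0,1],[4,1,0,0,0,0,1]]]'
python3 -m inch '[[[4,1,0,0,0,0,1],[4,0.9,0,0,0,0,1],[3,0.8,0,0,0,-2,1],[0,0,0,0,0,0,1],[0,0,0,0,0,0,1]]]'
python3 to.py 0.5115 0.3067 0.05 0.12
python3 - <<'E'
from h import *
c=robot.read_camera("side");cv2.imwrite("pics/s4.png",cv2.resize(c["image"][20:270,200:460],None,fx=2.3,fy=2.3,interpolation=2))
E
```

```text
t: 23.8
tool_pos: [0.4919, 0.1954, 0.145]
orientation: [-2.124, -2.312, 0.006]
force: [0.4, -1.3, -2.3]
opening: 0.0621
t: 24.3
tool_pos: [0.5095, 0.3059, 0.1448]
orientation: [-2.082, -2.351, 0.007]
force: [-0.8, -0.9, -3.4]
opening: 0.0619
tool [0.5095 0.3059 0.1448] d_cm [0.07 0.25 9.48] turn 0.07 tilt [-0.0041 -0.0024 -1.    ]
```

View pics/s4.png

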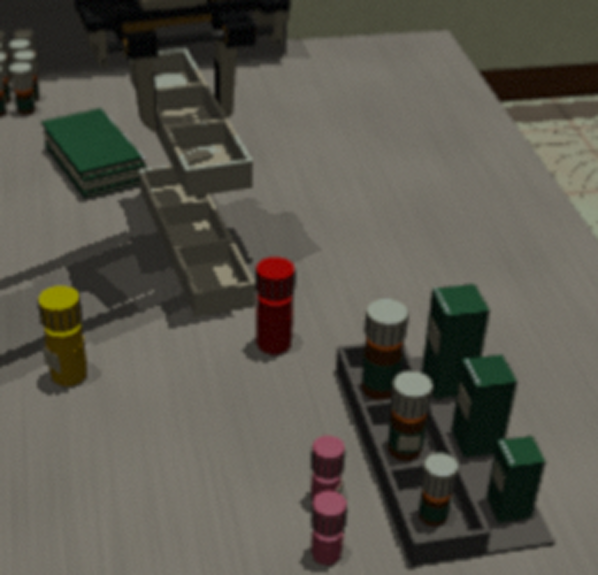

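Side view: the bottles are upright before their own cartons, L (385,345), M (410,415), S (438,490). The rack hangs level over the empty rack. Lowering in two steps.

```bash
python3 -m inch '[[[0,0,2,0,0,0,1],[0,0,3,0,0,0,1],[0,0,2.5,0,0,0,1],[0,0,1.5,0,0,0,1],[0,0,0.5,0,0,0,1]]]'
python3 -m inch '[[[0,0,0,0,0,0,1],[0,0,0,0,0,0,1],[0,0,0,0,0,0,1]]]'
python3 to.py 0.5115 0.3067 0.0357 0.12
```

```text
t: 24.85
tool_pos: [0.5096, 0.3043, 0.0501]
orientation: [-2.085, -2.348, 0.006]
force: [-0.9, -0.0, -2.1]
opening: 0.0617
t: 25.15
tool_pos: [0.5123, 0.3066, 0.0544]
orientation: [2.084, 2.35, 0.004]
force: [-0.4, 0.1, -2.9]
opening: 0.0622
tool [0.5123 0.3066 0.0544] d_cm [ 0.02 -0.08  1.87] turn -0.02 tilt [ 0.0024  0.0012 -1.    ]
```

```bash
python3 -m inch '[[[0,-0.1,0.6,0,0,0,1],[0,0,0.5,0,0,0,1],[0,0,0.3,0,0,0,1],[0,0,0.2,0,0,0,1],[0,0,0.1,0,0,0,1]]]'
python3 -m inch '[[[0,0,0.1,0,0,0,1],[0,0,0,0,0,0,1],[0,0,0,0,0,0,1]]]'
python3 to.py 0.5115 0.3067 0.0357 0.12
```

```text
t: 25.65
tool_pos: [0.5099, 0.3059, 0.0357]
orientation: [-2.084, -2.35, 0.001]
force: [-4.6, -2.1, 7.4]
opening: 0.0619
t: 25.95
tool_pos: [0.5102, 0.3061, 0.0357]
orientation: [2.084, 2.351, 0.0]
force: [-3.0, -2.0, 6.3]
opening: 0.0617
tool [0.5102 0.3061 0.0357] d_cm [0.04 0.13 0.  ] turn -0.01 tilt [ 1.e-04  1.e-04 -1.e+00]
```

Contact at the expected height (+6 N). Releasing and rising.

```bash
python3 -m inch '[[[0,0,0,0,0,0,0],[0,0,0,0,0,0,-0.5],[0,0,0,0,0,0,-1],[0,0,0,0,0,0,-1],[0,0,0,0,0,0,-1]]]'
python3 -m inch '[[[0,0,-1,0,0,0,-1],[0,0,-3,0,0,0,-1],[0,0,-4,0,0,0,-1],[0,0,-4,0,0,0,-1],[0,0,-4,0,0,0,-1]]]'
python3 -m inch '[[[-4,0,-4,0,0,0,-1],[-4,0,-3,0,0,0,-1],[-4,0,0,0,0,0,-1],[-4,0,0,0,0,0,-1],[-4,0,0,0,0,0,-1]]]'
python3 -m inch '[[[-4,0,0,0,0,0,-1],[-4,0,0,0,0,0,-1],[-4,0,0,0,0,0,-1],[0,0,0,0,0,0,-1],[0,0,0,0,0,0,-1]]]'
python3 - <<'E'
from h import *
c=cams()
a=cv2.resize(c["side"]["image"][80:170,240:330],None,fx=4.4,fy=4.4,interpolation=2)
b=cv2.resize(c["scene"]["image"][220:330,360:500],None,fx=3.6,fy=3.6,interpolation=2)[:396,:400]
cv2.imwrite("pics/f5.png",np.hstack([a,b[:a.shape[0]]]))
cv2.imwrite("pics/f6.png",c["side"]["image"])
E
```

```text
t: 26.45
tool_pos: [0.5102, 0.306, 0.0346]
orientation: [2.084, 2.35, 0.0]
force: [0.2, 0.0, -0.8]
opening: 0.0892
t: 26.95
tool_pos: [0.51, 0.3059, 0.197]
orientation: [2.084, 2.35, 0.001]
force: [1.1, 0.7, 0.1]
opening: 0.0929
t: 27.45
tool_pos: [0.5336, 0.1106, 0.2614]
orientation: [2.083, 2.35, 0.002]
force: [1.1, 0.3, -0.6]
opening: 0.0931
t: 27.95
tool_pos: [0.5478, -0.0079, 0.2606]
orientation: [2.087, 2.348, 0.001]
force: [0.2, 0.6, 0.1]
opening: 0.0923
```

View pics/f5.png

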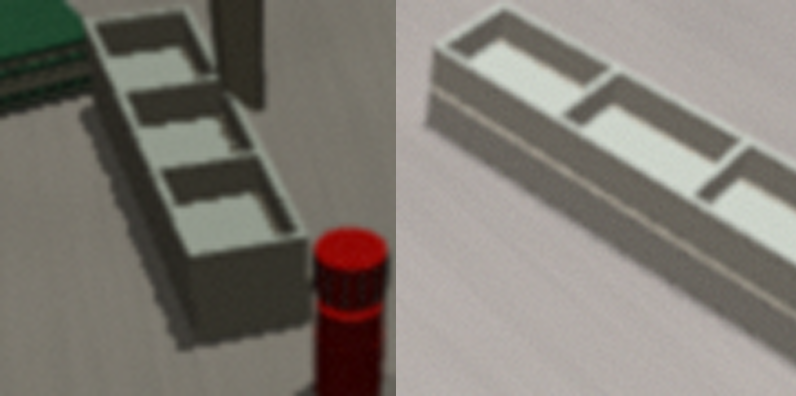

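View pics/f6.png

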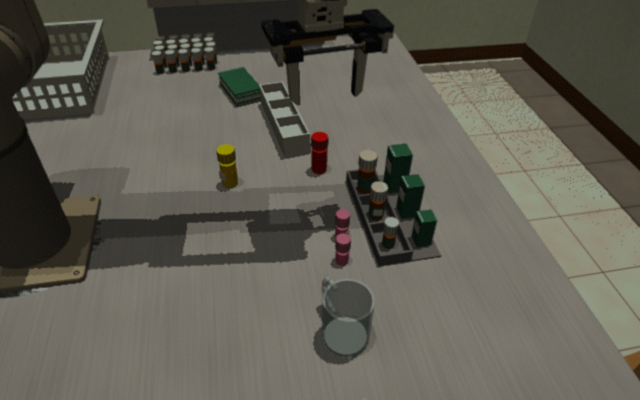

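The stacked racks are flush in both views, the bottles are upright in the tray, the jug hasn't moved, and the gripper is clear. Handing in.

```bash
python3 -m inch '[[[0,0,0,0,0,0,-1],[0,0,0,0,0,0,-1],[0,0,0,0,0,0,-1]]]'; python3 -c "
from plant import robot
print(robot.close_job(),robot.read_state()['t'])"
```

```text
t: 28.35
tool_pos: [0.5478, -0.0063, 0.26]
orientation: [2.083, 2.352, 0.0]
force: [-0.1, -0.1, 0.4]
opening: 0.093
the job is handed in; nothing more can be done
the job is handed in; nothing more can be done
```

The job is done and handed in at about 28 s. All three bottles stand upright in the packing tray, each before the carton of its own size, and the emptied white rack sits on the other one. `close_job()` gave no verdict.

- **Bottles:** I gripped each by its cap, lowered it to the pocket floor and released it at about the height it was picked up from. The final side picture shows all three upright.
- **Racks:** I gripped the emptied rack at mid-length and lowered it onto the other with about 6 N of contact, at the expected height. The scene and side pictures show the walls flush. At release the tool read within about 1.5 mm of the target I had measured. I judged the final alignment from the pictures and did not measure it again.
- **Left alone:** In the final picture the jug and the red, yellow and pink look-alikes stand where they were, and the gripper is clear of everything.
- **Disagreements:** My first two-camera heights came out about 1–5 mm below the text's sizes. The racks' tops were furthest off, and the wrist camera put those within 1 mm. The first match of the two pink bottles was wrong, but I did not use it.

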